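# Weed out the weak spring clips by feel

### The arm

A 6-joint arm with a two-finger parallel gripper is mounted at the origin on a cart in front of the work surface, level with it; the furniture and walls round the work are solid. World frame = base frame: x ahead of the robot, y to its left, z up, the work surface at z = 0. Lengths are in mm, angles in rad, forces in N, time in s.
With the tool pointing down it reaches from about 300 to 775 mm from the base axis. Payload 14.6 kg.
Tool frame: the origin (TCP) lies between the finger pads; the fingertips stand ctrl.finger_overhang ahead of it and the grasp point (between the pads) lies 2 mm behind it (ctrl.finger_overhang is the distance from the TCP to the fingertips, in mm); z points along the fingers, y is the line along which they close (so a half turn about z gives the same grasp; the last joint's range is limited). The gripper opens to 94 mm and grips with 3 to 60 N. Pads are 16 mm wide; open, the fingers measure 119 mm over their backs; the gripper's body (75 mm by 177 mm) begins 78 mm behind the grasp point.
Start: joints at [-1.206, 0.3, 1.521, -0, 1.321, -0.067], TCP at [230.17, -499.511, 222.446] pointing down, gripper open.
Joint ranges: [-3.03, 3.03], [-0.79, 2.21], [0.23, 2.52], [-1.04, 4.18], [0, 3.07], [-2.55, 2.55]. Speed limits (rad/s): [2.22, 2.22, 2.57, 3.14, 3.14, 3.14].

### API

Orientations are given as a rotation vector (axis times angle).
In Python, from station import ctrl, eyes, finish_job gives the robot as it stands.
- The arm moves only by the shell command python3 -m creep 'ROWS' [FORCE]. ROWS is JSON, a list of rows, each an object of numbers: "dx", "dy", "dz": the shift along the tool's x, y, z scaled (see below); "spin": the turn about the tool's z scaled (see below); "fingers": the finger opening in mm, from 0 to 94. A call has 1 to 8 rows; each row shifts and turns the commanded pose from where the row before left it, along the tool's axes as they then stand; what a row does not reach is not made up. The controller multiplies each number of a shift by 0.04 m and each number of a turn by 5 degrees. A row lasts 1/8 s, in which the tool goes at most 62.5 mm and 10.7 degrees, less where a joint would pass 70% of its speed; a pose out of reach is approached as far as the arm can. A call with a number of a shift or a turn outside -1 to 1 is refused whole. A call with a gripper value outside its range is refused whole. The fingers move at their own pace and stop on an object; FORCE is the grip in N (left out, the last holds). Time passes only in rows, so rows that do not move let the fingers close. It gives the time, the measured TCP pose, the force, the opening and the grip force at its end, in the units of the state.
- ctrl.observe(): the state, without advancing time (a new reading comes with each control period).
- eyes.get_image(name): name is "side" or "top" or "wrist"; returns a dict with "color" (400x640x3 uint8, red, green, blue), "vertical_fov" (degrees; the focal length in pixels is half the picture's height over the tangent of half this angle, whatever the lens; pixels are square), "cx", "cy" (the principal point, pixels), "eye" and "rotation" of the camera in the world. Camera axes: x right, y up, looking along -z (the intrinsics and any distortion apply to the point x, -y, -z); pixel columns grow to the right and rows downward; lengths in mm; the calibration is good to about 2 mm. A picture is of the moment at which its call begins. There is no depth.
- finish_job(): hands the job in; it is judged then, once.
The state is a dict: "clock": time; "q": joint angles; "joint_vel": joint speeds; "joint_torque": joint torques, N m; "ee_pos": TCP position; "orientation": TCP orientation; "contact_force": force on the tool from outside, world axes, zero at the start; "moment": the same for the moment, N m; "width": finger opening in mm; "gripper_force": force on a finger pad.
Only numpy, scipy, OpenCV 4.12 (cv2) and the standard library are available. Lean on these libraries where they do the work, as an engineer would, in place of code of your own. Each camera call takes 0.05 s, during which the arm holds its last target. There are 200 camera calls.

### The job

Three spring clips that look alike lie on the desk, but some have gone weak. Pinch their handles lightly to feel which ones: a weak clip is squeezed right up by a light pinch, a firm one does not give. Put every weak clip in the grey reject box, and leave every firm one lying on the desk where it is; do not disturb the stapler, hole punch and mug.

Things in the scene. Friction and masses are not known exactly. Their poses are not given: they have to be found in the camera images.
- clip_a: one of three look-alike black plastic spring clips lying on their side, pivot upright; 112 mm long, 32 mm tall, about 80 g; jaws end 50 mm ahead of the pivot (+x), handles 62 mm behind it (-x). Origin: on the pivot, at the underside; x along the clip from pivot to jaws, z up. The frame is that of the left (+y) half, so it turns about +0.17 rad while the handles are squeezed
- clip_a_mid (a point): point on the pivot of clip_a, 16 mm above its underside. The two upright handle plates behind it splay in a V: 42 mm behind the pivot their outer faces are 36 mm apart at rest (41 mm at the very ends); squeezed right up they are parallel, about 21 mm apart, against a stop
- clip_a_jaw (a joint): jaw angle of clip_a: 0 = jaws shut (at rest; a firm spring presses them 0.003 further, too little to see and below the reading's noise), 0.35 rad = handles squeezed right up. Pinched 42 mm behind the pivot, a weak clip gives from 2 N on and is squeezed right up by 5 N; a firm one does not give below 14 N and needs about 22 N to be squeezed right up. Any of the three may be weak or firm
- clip_b: one of three look-alike black plastic spring clips lying on their side, pivot upright; 112 mm long, 32 mm tall, about 80 g; jaws end 50 mm ahead of the pivot (+x), handles 62 mm behind it (-x). Origin: on the pivot, at the underside; x along the clip from pivot to jaws, z up. The frame is that of the left (+y) half, so it turns about +0.17 rad while the handles are squeezed
- clip_b_mid (a point): point on the pivot of clip_b, 16 mm above its underside. The two upright handle plates behind it splay in a V: 42 mm behind the pivot their outer faces are 36 mm apart at rest (41 mm at the very ends); squeezed right up they are parallel, about 21 mm apart, against a stop
- clip_b_jaw (a joint): jaw angle of clip_b: 0 = jaws shut (at rest; a firm spring presses them 0.003 further, too little to see and below the reading's noise), 0.35 rad = handles squeezed right up. Pinched 42 mm behind the pivot, a weak clip gives from 2 N on and is squeezed right up by 5 N; a firm one does not give below 14 N and needs about 22 N to be squeezed right up. Any of the three may be weak or firm
- clip_c: one of three look-alike black plastic spring clips lying on their side, pivot upright; 112 mm long, 32 mm tall, about 80 g; jaws end 50 mm ahead of the pivot (+x), handles 62 mm behind it (-x). Origin: on the pivot, at the underside; x along the clip from pivot to jaws, z up. The frame is that of the left (+y) half, so it turns about +0.17 rad while the handles are squeezed
- clip_c_mid (a point): point on the pivot of clip_c, 16 mm above its underside. The two upright handle plates behind it splay in a V: 42 mm behind the pivot their outer faces are 36 mm apart at rest (41 mm at the very ends); squeezed right up they are parallel, about 21 mm apart, against a stop
- clip_c_jaw (a joint): jaw angle of clip_c: 0 = jaws shut (at rest; a firm spring presses them 0.003 further, too little to see and below the reading's noise), 0.35 rad = handles squeezed right up. Pinched 42 mm behind the pivot, a weak clip gives from 2 N on and is squeezed right up by 5 N; a firm one does not give below 14 N and needs about 22 N to be squeezed right up. Any of the three may be weak or firm
- reject_box: open grey plastic box for rejects, fixed to the desk, 190 (x) x 150 (y) x 50 mm high outside, walls and floor 4 mm thick; inside 182 x 142 mm. Origin: centre of its underside; x along its longer side
- stapler: black stapler, 144 x 39 x 54 mm, a bystander; origin at the centre of its underside
- hole_punch: black hole punch, 79 x 118 x 60 mm, a bystander; origin at the centre of its underside
- mug: white mug, 95 mm tall, a bystander; origin at the centre of its underside
There are look-alikes about, which are no part of the job. Leave any orange look-alike of the clip_c alone.

How it is judged:
By the outcome, as a careful person would: the job done as asked, in the order asked, and still so for the second after the job is handed in, with the robot touching nothing.
It also fails if it takes over 61 s, if anything falls off the work surface, if the arm or the gripper's body presses on something with over 40 N, if the wrist force passes 120 N, or if a joint passes its speed limit or range.

## Working session

There is one attempt and no reset: what is moved stays moved. The work goes in short steps, Python scripts to look and compute and a shell command to move; the robot and the scene stay as the last step left them, time stands still between calls to the robot, and variables do not carry over. Pictures are saved under pics/ and viewed, at most 10 in all, crops included, and the job is handed in when it is done.

```bash
ls; mkdir -p pics
python3 - <<'E'
from station import ctrl, eyes
import cv2
print(ctrl.observe(), ctrl.finger_overhang)
for n in ("top","side"):
    im=eyes.get_image(n); cv2.imwrite(f"pics/{n}0.png",im["color"][:,:,::-1])
    print(n,{k:v for k,v in im.items() if k!="color"})
E
```

```text
pics
{'clock': 0.0, 'q': array([-1.20559568e+00,  3.00439722e-01,  1.52158206e+00, -3.41757395e-05,
        1.32069362e+00, -6.66103007e-02]), 'joint_vel': array([-7.96801637e-05, -6.90901482e-04,  8.22340155e-04, -7.95939474e-04,
        7.18868812e-04, -2.73256220e-03]), 'joint_torque': array([ 6.57914079e-04, -5.31807339e+01, -3.52734125e+01,  7.08531705e-02,
        2.44307349e-02, -1.10035855e-04]), 'ee_pos': array([ 230.08152968, -499.29489867,  221.903115  ]), 'orientation': array([-3.06757117e+00, -6.72805772e-01,  3.13638268e-04]), 'contact_force': array([-0.32733372, -0.35115693, -0.68349872]), 'moment': array([0.01041107, 0.02258145, 0.01592392]), 'gripper_force': 0.0, 'width': 93.77270145426107} 17.0
top {'vertical_fov': 54.14872108905279, 'cx': 318.52362833663534, 'cy': 200.6742690097237, 'eye': array([ 196.46775898,   93.58128802, 1498.66487252]), 'rotation': array([ 0.13362977, -0.16819878, -1.57812289])}
side {'vertical_fov': 46.94390398447447, 'cx': 327.324959248009, 'cy': 197.14629099390623, 'eye': array([ 483.05009245, 1230.91580514,  919.69234841]), 'rotation': array([-0.01078283,  1.38798402,  2.78076601])}
```

View pics/top0.png

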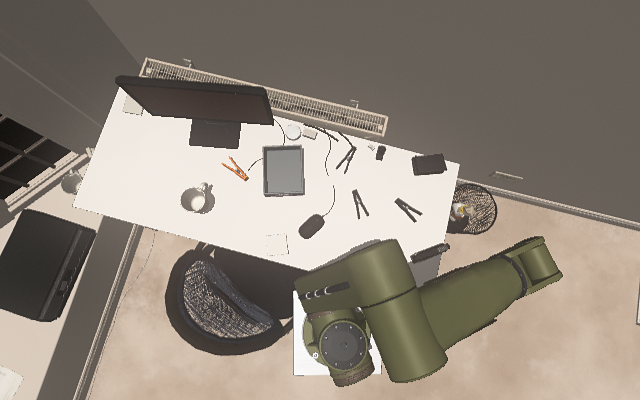

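View pics/side0.png

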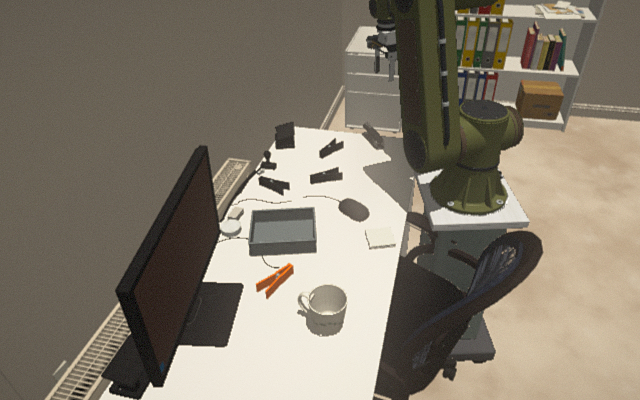

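Top view: black clips lie at about (346,157), (361,203) and (408,209). The look-alikes are the orange clip (236,168), the mouse (312,226), the cables, and a small black stand (381,152). The grey box is at (284,170), the stapler at (430,252), the hole punch at (429,163) and the mug at (197,198). I'll check the three black clips in one close crop.

```bash
cat > h.py <<'E'
import numpy as np, cv2
from scipy.spatial.transform import Rotation as R
def K(im):
    f=200/np.tan(np.radians(im["vertical_fov"]/2)); return f,im["cx"],im["cy"]
def ray(im,p):
    f,cx,cy=K(im); return R.from_rotvec(im["rotation"]).apply([(p[0]-cx)/f,-(p[1]-cy)/f,-1])
def on_plane(im,p,z):
    d=ray(im,p); return im["eye"]+d*(z-im["eye"][2])/d[2]
def proj(im,P):
    f,cx,cy=K(im); c=R.from_rotvec(im["rotation"]).inv().apply(np.asarray(P)-im["eye"])
    return np.array([cx+f*c[0]/-c[2],cy-f*c[1]/-c[2]])
E
python3 - <<'E'
from h import *
from station import eyes
im=eyes.get_image("top"); s=eyes.get_image("side")
a=cv2.resize(im["color"][120:260,255:455,::-1],None,fx=4,fy=4,interpolation=cv2.INTER_CUBIC)
cv2.imwrite("pics/crop1.png",a)
for p in [(346,157),(361,203),(408,209),(430,252),(429,163),(264,147),(302,147),(304,194),(265,194),(197,198),(236,168)]: print(p,on_plane(im,p,30).round())
b=cv2.resize(s["color"][110:270,215:415,::-1],None,fx=3.75,fy=3.75,interpolation=cv2.INTER_CUBIC)
cv2.imwrite("pics/crop2.png",b)
E
```

```text
(346, 157) [655. -51.  30.]
(361, 203) [ 471. -103.   30.]
(408, 209) [ 445. -283.   30.]
(430, 252) [ 281. -356.   30.]
(429, 163) [ 627. -376.   30.]
(264, 147) [698. 270.  30.]
(302, 147) [697. 121.  30.]
(304, 194) [508. 114.  30.]
(265, 194) [510. 264.  30.]
(197, 198) [497. 521.  30.]
(236, 168) [614. 377.  30.]
```

View pics/crop1.png

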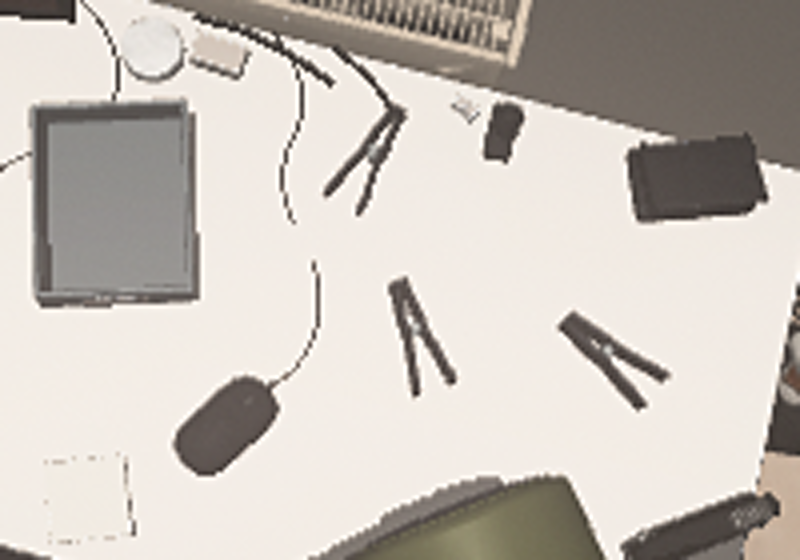

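View pics/crop2.png

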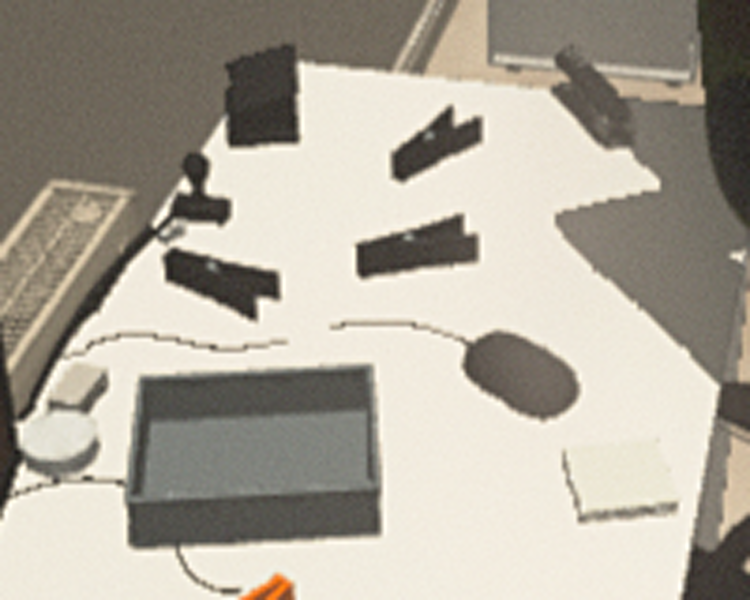

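The close crops confirm three black clips. In the top crop their jaw tips are at (397,112), (398,285) and (568,320), with V handle ends at the opposite side. The box is clear, and the orange clip is outside this group. Next I'll fit a clip silhouette in both views.

```bash
cat > fit.py <<'E'
from h import *
from scipy.optimize import minimize
HALF=np.array([(50,0),(50,5),(0,9),(-42,18),(-62,20.5),(-62,15.5),(-42,12),(-6,4),(-6,0)],float)
def polys(x,y,th,k=1.0):
    c,s=np.cos(th),np.sin(th)
    for sg in (1,-1):
        P=HALF*[1,sg]; yield P@np.array([[c,s],[-s,c]])+[x,y]
def render(im,p,box,S=4):
    x0,y0,x1,y1=box; M=np.zeros(((y1-y0)*S,(x1-x0)*S),np.uint8)
    for P in polys(*p):
        q=[np.array([proj(im,(a,b,z)) for a,b in P]) for z in (0,32)]
        q=[((u+.5-[x0,y0])*S*16).round().astype(np.int32) for u in q]
        for u in q: cv2.fillPoly(M,[u],255,shift=4)
        for i in range(len(P)):
            j=(i+1)%len(P); cv2.fillConvexPoly(M,np.array([q[0][i],q[0][j],q[1][j],q[1][i]]),255,shift=4)
    return cv2.resize(M,(x1-x0,y1-y0),interpolation=cv2.INTER_AREA)/255.
def fit(ims,p0,r=85):
    data=[]
    for im in ims:
        c=np.array([proj(im,(p0[0]+a,p0[1]+b,16)) for a in(-r,r) for b in(-r,r)])
        lo=np.maximum(c.min(0),0).astype(int); hi=np.minimum(c.max(0),[640,400]).astype(int)
        g=cv2.cvtColor(im["color"],cv2.COLOR_RGB2GRAY)[lo[1]:hi[1],lo[0]:hi[0]].astype(float)
        data.append((im,(*lo,*hi),np.clip((200-g)/130,0,1)))
    def cost(v):
        p=(v[0],v[1],v[2]/40); t=0
        for im,b,d in data:
            t+=np.mean((render(im,p,b)-d)**2)*1000
        return t
    best=min((minimize(cost,[p0[0],p0[1],p0[2]*40+o],method="Nelder-Mead",options=dict(initial_simplex=np.array([p0[0],p0[1],p0[2]*40+o])+np.array([[0,0,0],[8,0,0],[0,8,0],[0,0,6]]),maxiter=90)) for o in (-6,6)),key=lambda r:r.fun)
    return np.array([best.x[0],best.x[1],best.x[2]/40]),best.fun
E
python3 - <<'E'
from fit import *
from station import eyes
t=eyes.get_image("top"); s=eyes.get_image("side")
C={"far":((397,112),(344,203)),"near":((398,285),(433,388)),"right":((568,320),(653,391))}
for n,(j,h) in C.items():
    J,H=[on_plane(t,(255+u[0]/4,120+u[1]/4),32)[:2] for u in (j,h)]
    d=(J-H)/np.linalg.norm(J-H); P=J-50*d; p0=(*P,np.arctan2(d[1],d[0]))
    print(n,np.round(p0,2),np.linalg.norm(J-H).round())
    for ims in ([t],[s],[t,s]): 
        f,c=fit(ims,p0); print("   ",f.round(3),round(c,2))
c=np.array([proj(t,(0,0,0))])
# box from top rim corners
q=[on_plane(t,(255+u/4,120+v/4),50)[:2].round() for u,v in((35,103),(186,99),(198,298),(38,304))]; print(q,np.mean(q,0))
o=[on_plane(t,p,50)[:2].round() for p in((312,226),(381,152))]; print(o)
E
```

```text
far [ 6.4757e+02 -5.8890e+01 -5.4000e-01] 107.0
    [ 6.60441e+02 -6.18030e+01 -5.55000e-01] 43.09
    [ 6.61107e+02 -5.74250e+01 -5.80000e-01] 72.09
    [ 6.61642e+02 -6.06730e+01 -5.47000e-01] 119.98
near [ 4.6875e+02 -9.4100e+01  2.9000e-01] 105.0
    [ 4.8069e+02 -9.2906e+01  3.0600e-01] 13.36
    [ 4.80368e+02 -9.21900e+01  3.09000e-01] 14.92
    [ 4.80622e+02 -9.22100e+01  3.15000e-01] 29.32
right [ 447.22 -279.26    0.84] 104.0
    [ 455.566 -275.208    0.862] 12.81
    [ 456.761 -275.269    0.86 ] 12.26
    [ 455.85  -275.434    0.857] 26.92
[array([696., 268.]), array([699., 122.]), array([502., 112.]), array([498., 263.])] [598.75 191.25]
[array([382.,  85.]), array([ 667., -186.])]
```

```bash
cat > plan.py <<'E'
import sys
from h import *
from station import ctrl
# usage: plan.py x y z axis_yaw  -> scaled totals in tool axes (shift first in present axes)
x,y,z,a=map(float,sys.argv[1:5])
o=ctrl.observe(); M=R.from_rotvec(o["orientation"]).as_matrix()
yx=np.arctan2(M[1,0],M[0,0])
sp=(yx-a+np.pi/2)%np.pi-np.pi/2   # tool z down: +spin turns world yaw negative
d=M.T@(np.array([x,y,z])-o["ee_pos"])
M2=M@R.from_rotvec([0,0,sp]).as_matrix(); d2=M2.T@(np.array([x,y,z])-o["ee_pos"])
print("t",round(o["clock"],2),"pos",o["ee_pos"].round(1),"yaw",round(yx,3),"q6",o["q"][5].round(2),"w",round(o["width"],1),"g",round(o["gripper_force"],1),"F",o["contact_force"].round(1))
print("shift in present axes",(d/40).round(3),"spin",round(np.degrees(sp)/5,3),"| shift after spin",(d2/40).round(3))
E
python3 plan.py 428.6 -307.1 120 0.86
```

```text
t 0.3 pos [ 230.1 -499.5  222.3] yaw 0.432 q6 -0.07 w 93.8 g 0.0 F [-0.9 -0.5 -0.4]
shift in present axes [ 6.518 -2.291  2.558] spin -4.907 | shift after spin [6.881 0.623 2.558]
```

```bash
python3 -m creep '[{"dx":0.93,"dy":-0.33,"fingers":60},{"dx":0.93,"dy":-0.33},{"dx":0.93,"dy":-0.33},{"dx":0.93,"dy":-0.33},{"dx":0.93,"dy":-0.33},{"dx":0.93,"dy":-0.33},{"dx":0.93,"dy":-0.33}]' 6; python3 -m creep '[{"spin":-1,"dz":0.5},{"spin":-1,"dz":0.5},{"spin":-1,"dz":0.5},{"spin":-1,"dz":0.5},{"spin":-0.9,"dz":0.5},{}]'
python3 plan.py 428.6 -307.1 21 0.86
python3 - <<'E'
from fit import *
from station import eyes
w=eyes.get_image("wrist")
a=w["color"][:,:,::-1].copy()
for p in [(456,-275.3,.86),(480.5,-92.5,.31)]:
    for P in polys(*p): cv2.polylines(a,[np.array([proj(w,(u,v,32)) for u,v in P]).round().astype(int)],True,(0,255,0),1)
cv2.imwrite("pics/w1.png",a)
E
```

```text
t 0.3 pos [ 230.1 -499.5  222.3] yaw 0.432 q6 -0.07 w 93.8 g 0.0 F [-0.9 -0.5 -0.4]
shift in present axes [ 6.518 -2.29   5.033] spin -4.907 | shift after spin [6.881 0.624 5.033]invalid input
invalid input
```

View pics/w1.png

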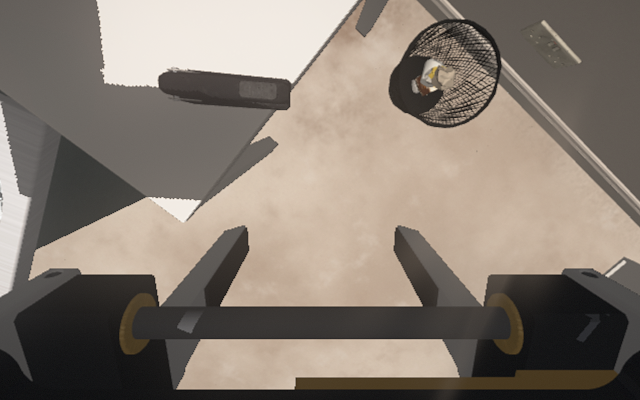

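The wrist view shows only the floor, the bin and the stapler: the arm hasn't moved because the rows were refused. I'll give every key in each row.

```bash
python3 -m creep '[{"dx":0.93,"dy":-0.33,"dz":0,"spin":0,"fingers":60},{"dx":0.93,"dy":-0.33,"dz":0,"spin":0,"fingers":60},{"dx":0.93,"dy":-0.33,"dz":0,"spin":0,"fingers":60},{"dx":0.93,"dy":-0.33,"dz":0,"spin":0,"fingers":60},{"dx":0.93,"dy":-0.33,"dz":0,"spin":0,"fingers":60},{"dx":0.93,"dy":-0.33,"dz":0,"spin":0,"fingers":60},{"dx":0.93,"dy":-0.33,"dz":0,"spin":0,"fingers":60}]' 6
python3 plan.py 428.6 -307.1 120 0.86
```

```text
clock: 1.23
ee_pos: [428.8, -305.6, 222.5]
orientation: [3.069, 0.673, 0.0]
contact_force: [1.1, -0.8, -0.2]
width: 59.5
gripper_force: 0.0
t 1.23 pos [ 428.8 -305.6  222.5] yaw 0.432 q6 0.45 w 59.5 g 0.0 F [ 1.1 -0.8 -0.2]
shift in present axes [-0.021  0.031  2.563] spin -4.907 | shift after spin [-0.032  0.02   2.563]
```

```bash
python3 -m creep '[{"dx":0,"dy":0,"dz":0.5,"spin":-1,"fingers":60},{"dx":0,"dy":0,"dz":0.5,"spin":-1,"fingers":60},{"dx":0,"dy":0,"dz":0.5,"spin":-1,"fingers":60},{"dx":0,"dy":0,"dz":0.5,"spin":-1,"fingers":60},{"dx":0,"dy":0,"dz":0.5,"spin":-0.9,"fingers":60},{"dx":-0.03,"dy":0.02,"dz":0,"spin":0,"fingers":60}]' 6
python3 plan.py 428.6 -307.1 21 0.86
cat > wv.py <<'E'
import sys
from fit import *
from station import eyes
w=eyes.get_image("wrist")
a=w["color"][:,:,::-1].copy()
for p in [(456,-275.3,.86),(480.5,-92.5,.31),(661,-60.5,-.55)]:
    if np.linalg.norm(np.array(p[:2])-on_plane(w,(320,150),0)[:2])<170:
        for P in polys(*p): cv2.polylines(a,[np.array([proj(w,(u,v,32)) for u,v in P]).round().astype(int)],True,(0,255,0),1)
cv2.imwrite(sys.argv[1],a)
E
python3 wv.py pics/w2.png
```

```text
clock: 1.98
ee_pos: [427.3, -307.7, 121.4]
orientation: [-2.854, -1.307, 0.002]
contact_force: [0.6, 1.2, -0.5]
width: 59.9
gripper_force: 0.0
t 1.98 pos [ 427.3 -307.7  121.4] yaw 0.859 q6 0.02 w 59.9 g 0.0 F [ 0.6  1.2 -0.5]
shift in present axes [0.031 0.021 2.511] spin -0.011 | shift after spin [0.031 0.021 2.511]
```

View pics/w2.png

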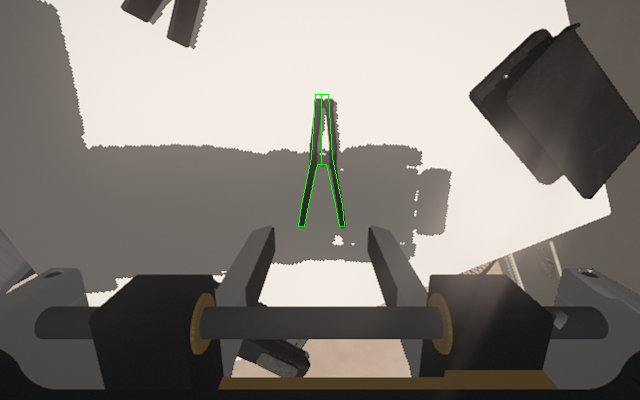

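The overlay matches the real clip (handles at (302,225) and (344,225), jaw tip at (323,97)) and it is centred between the fingers. I'll descend and pinch lightly.

```bash
python3 -m creep '[{"dx":0.01,"dy":0.02,"dz":0.7,"spin":0,"fingers":60},{"dx":0.02,"dy":0,"dz":0.7,"spin":0,"fingers":60},{"dx":0,"dy":0,"dz":0.7,"spin":0,"fingers":60},{"dx":0,"dy":0,"dz":0.4,"spin":0,"fingers":55},{"dx":0,"dy":0,"dz":0,"spin":0,"fingers":48}]' 6
python3 plan.py 428.6 -307.1 21 0.86
python3 -m creep '[{"dx":0,"dy":0,"dz":0,"spin":0,"fingers":40},{"dx":0,"dy":0,"dz":0,"spin":0,"fingers":30},{"dx":0,"dy":0,"dz":0,"spin":0,"fingers":15},{"dx":0,"dy":0,"dz":0,"spin":0,"fingers":15}]' 6
python3 -m creep '[{"dx":0,"dy":0,"dz":0,"spin":0,"fingers":15},{"dx":0,"dy":0,"dz":0,"spin":0,"fingers":15}]' 7
```

```text
clock: 2.65
ee_pos: [429.2, -307.7, 22.4]
orientation: [-2.856, -1.307, 0.0]
contact_force: [0.0, 0.5, 0.2]
width: 49.3
gripper_force: 0.0
t 2.65 pos [ 429.2 -307.7   22.4] yaw 0.859 q6 0.02 w 49.3 g 0.0 F [0.  0.5 0.2]
shift in present axes [ 0.001 -0.021  0.035] spin -0.015 | shift after spin [ 0.001 -0.021  0.035]
clock: 3.15
ee_pos: [429.7, -308.1, 23.5]
orientation: [2.855, 1.308, 0.001]
contact_force: [-0.2, 0.5, 6.5]
width: 37.3
gripper_force: 5.9
clock: 3.4
ee_pos: [429.7, -308.1, 23.5]
orientation: [2.854, 1.308, 0.001]
contact_force: [-0.6, 0.9, 6.9]
width: 37.6
gripper_force: 6.9
```

Firm: it didn't give at 7 N (37.5 mm opening). I'll release it and go to the next clip.

```bash
python3 -m creep '[{"dx":0,"dy":0,"dz":0,"spin":0,"fingers":48},{"dx":0,"dy":0,"dz":0,"spin":0,"fingers":60},{"dx":0,"dy":0,"dz":-0.6,"spin":0,"fingers":60},{"dx":0,"dy":0,"dz":-1,"spin":0,"fingers":60},{"dx":0,"dy":0,"dz":-0.4,"spin":0,"fingers":60}]' 6
python3 plan.py 440.5 -105.3 100 0.31
```

```text
clock: 4.03
ee_pos: [429.7, -308.1, 104.2]
orientation: [2.854, 1.308, 0.002]
contact_force: [-0.0, -0.6, -0.2]
width: 60.0
gripper_force: 0.0
t 4.03 pos [ 429.7 -308.1  104.2] yaw 0.859 q6 0.02 w 60.0 g 0.0 F [-0.  -0.6 -0.2]
shift in present axes [ 4.016 -3.105  0.099] spin 6.295 | shift after spin [ 1.803 -4.745  0.099]
```

```bash
python3 -m creep '[{"dx":0.8,"dy":-0.62,"dz":0,"spin":0,"fingers":60},{"dx":0.8,"dy":-0.62,"dz":0,"spin":0,"fingers":60},{"dx":0.8,"dy":-0.62,"dz":0,"spin":0,"fingers":60},{"dx":0.8,"dy":-0.62,"dz":0,"spin":0,"fingers":60},{"dx":0.8,"dy":-0.62,"dz":0,"spin":0,"fingers":60}]' 6
python3 -m creep '[{"dx":0,"dy":0,"dz":0,"spin":1,"fingers":60},{"dx":0,"dy":0,"dz":0,"spin":1,"fingers":60},{"dx":0,"dy":0,"dz":0,"spin":1,"fingers":60},{"dx":0,"dy":0,"dz":0,"spin":1,"fingers":60},{"dx":0,"dy":0,"dz":0,"spin":1,"fingers":60},{"dx":0,"dy":0,"dz":0,"spin":1,"fingers":60},{"dx":0,"dy":0,"dz":0.1,"spin":0.3,"fingers":60}]' 6
python3 plan.py 440.5 -105.3 22 0.31
python3 - <<'E'
from fit import *
from station import eyes
s=eyes.get_image("side")
print(fit([s],(456,-275.3,.86)))
E
```

```text
clock: 4.65
ee_pos: [439.4, -104.1, 101.9]
orientation: [-2.856, -1.308, 0.001]
contact_force: [0.6, 0.1, 0.3]
width: 59.6
gripper_force: 0.0
clock: 5.52
ee_pos: [439.6, -105.5, 97.9]
orientation: [-3.104, -0.483, 0.0]
contact_force: [0.4, 0.6, -0.5]
width: 60.1
gripper_force: 0.0
t 5.53 pos [ 439.6 -105.5   97.9] yaw 0.309 q6 0.95 w 60.1 g 0.0 F [ 0.4  0.6 -0.5]
shift in present axes [0.022 0.003 1.899] spin -0.012 | shift after spin [0.022 0.003 1.899]
(array([ 455.23869357, -280.20980151,    0.87185147]), np.float64(112.62699737400874))
```

```bash
python3 -m creep '[{"dx":0.02,"dy":0,"dz":0.7,"spin":0,"fingers":60},{"dx":0,"dy":0,"dz":0.7,"spin":0,"fingers":60},{"dx":0,"dy":0,"dz":0.5,"spin":0,"fingers":55},{"dx":0,"dy":0,"dz":0,"spin":0,"fingers":48}]' 6
python3 -m creep '[{"dx":0,"dy":0,"dz":0,"spin":0,"fingers":40},{"dx":0,"dy":0,"dz":0,"spin":0,"fingers":30},{"dx":0,"dy":0,"dz":0,"spin":0,"fingers":15},{"dx":0,"dy":0,"dz":0,"spin":0,"fingers":15}]' 6
python3 -m creep '[{"dx":0,"dy":0,"dz":0,"spin":0,"fingers":15},{"dx":0,"dy":0,"dz":0,"spin":0,"fingers":15}]' 7
```

```text
clock: 6.08
ee_pos: [439.6, -105.0, 21.2]
orientation: [-3.102, -0.486, 0.004]
contact_force: [-0.2, 0.6, 0.7]
width: 49.4
gripper_force: 0.0
clock: 6.58
ee_pos: [441.0, -105.5, 23.2]
orientation: [3.103, 0.484, 0.002]
contact_force: [-1.2, -0.0, 7.0]
width: 21.1
gripper_force: 6.0
clock: 6.82
ee_pos: [441.0, -105.5, 23.2]
orientation: [3.103, 0.484, 0.002]
contact_force: [-1.4, -1.1, 7.1]
width: 20.3
gripper_force: 7.0
```

Weak: it closed right up (20–21 mm). I'll grip it firmly, lift it and carry it to the box.

```bash
python3 -m creep '[{"dx":0,"dy":0,"dz":0,"spin":0,"fingers":10},{"dx":0,"dy":0,"dz":0,"spin":0,"fingers":10},{"dx":0,"dy":0,"dz":-0.3,"spin":0,"fingers":10},{"dx":0,"dy":0,"dz":-0.6,"spin":0,"fingers":10},{"dx":0,"dy":0,"dz":-0.9,"spin":0,"fingers":10},{"dx":0,"dy":0,"dz":-0.6,"spin":0,"fingers":10},{"dx":0,"dy":0,"dz":0,"spin":0,"fingers":10}]' 20
python3 plan.py 563 218 120 0.03; python3 wv.py pics/w3.png
```

```text
clock: 7.7
ee_pos: [441.2, -105.5, 120.1]
orientation: [3.102, 0.484, 0.005]
contact_force: [-0.8, -1.1, -1.9]
width: 20.2
gripper_force: 19.9
t 7.7 pos [ 441.2 -105.5  120.1] yaw 0.31 q6 0.95 w 20.2 g 19.9 F [-0.8 -1.1 -1.9]
shift in present axes [ 5.365e+00 -6.774e+00  5.000e-03] spin 3.205 | shift after spin [ 3.286e+00 -7.991e+00  5.000e-03]
```

View pics/w3.png

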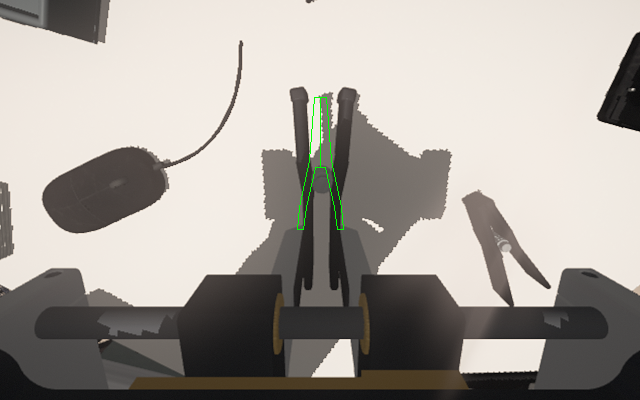

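The picture shows the clip held level with its jaws open (tips at (298,92) and (347,92)). The firm clip lies undisturbed at (505,245). Carrying it to the box.

```bash
python3 -m creep '[{"dx":0.67,"dy":-0.85,"dz":0,"spin":0,"fingers":10},{"dx":0.67,"dy":-0.85,"dz":0,"spin":0,"fingers":10},{"dx":0.67,"dy":-0.85,"dz":0,"spin":0,"fingers":10},{"dx":0.67,"dy":-0.85,"dz":0,"spin":0,"fingers":10},{"dx":0.67,"dy":-0.85,"dz":0,"spin":0,"fingers":10},{"dx":0.67,"dy":-0.85,"dz":0,"spin":0,"fingers":10},{"dx":0.67,"dy":-0.85,"dz":0,"spin":0,"fingers":10},{"dx":0.67,"dy":-0.85,"dz":0,"spin":0,"fingers":10}]' 20
python3 -m creep '[{"dx":0,"dy":0,"dz":0,"spin":1,"fingers":10},{"dx":0,"dy":0,"dz":0,"spin":1,"fingers":10},{"dx":0,"dy":0,"dz":0,"spin":1,"fingers":10},{"dx":0,"dy":0,"dz":0,"spin":0.2,"fingers":10},{"dx":0,"dy":0,"dz":0,"spin":0,"fingers":10}]' 20
python3 plan.py 563 218 30 0.03
```

```text
clock: 8.75
ee_pos: [561.6, 220.3, 116.7]
orientation: [3.104, 0.484, -0.004]
contact_force: [1.0, -0.2, -1.2]
width: 20.2
gripper_force: 19.9
clock: 9.38
ee_pos: [561.6, 219.0, 117.6]
orientation: [3.141, 0.05, -0.002]
contact_force: [-0.4, -0.1, -0.7]
width: 20.1
gripper_force: 19.9
t 9.38 pos [561.6 219.  117.6] yaw 0.032 q6 1.85 w 20.1 g 19.9 F [-0.4 -0.1 -0.7]
shift in present axes [0.037 0.026 2.191] spin 0.021 | shift after spin [0.038 0.026 2.191]
```

```bash
python3 -m creep '[{"dx":0.04,"dy":0.03,"dz":0.7,"spin":0,"fingers":10},{"dx":0,"dy":0,"dz":0.7,"spin":0,"fingers":10},{"dx":0,"dy":0,"dz":0.5,"spin":0,"fingers":10},{"dx":0,"dy":0,"dz":0.25,"spin":0,"fingers":10},{"dx":0,"dy":0,"dz":0,"spin":0,"fingers":10}]' 20
python3 -m creep '[{"dx":0,"dy":0,"dz":0,"spin":0,"fingers":30},{"dx":0,"dy":0,"dz":0,"spin":0,"fingers":40},{"dx":0,"dy":0,"dz":0,"spin":0,"fingers":46},{"dx":0,"dy":0,"dz":0,"spin":0,"fingers":46},{"dx":0,"dy":0,"dz":-0.5,"spin":0,"fingers":46},{"dx":0,"dy":0,"dz":-0.9,"spin":0,"fingers":46},{"dx":0,"dy":0,"dz":-0.9,"spin":0,"fingers":60}]' 6
python3 plan.py 625.2 -38.5 110 -0.55
```

```text
clock: 10.0
ee_pos: [563.4, 218.0, 32.2]
orientation: [3.141, 0.048, -0.001]
contact_force: [0.1, -0.1, -0.0]
width: 20.0
gripper_force: 19.9
clock: 10.88
ee_pos: [563.6, 218.0, 127.0]
orientation: [-3.141, -0.048, -0.002]
contact_force: [0.4, -0.6, -0.0]
width: 52.8
gripper_force: 0.0
t 10.88 pos [563.6 218.  127. ] yaw 0.03 q6 1.85 w 52.8 g 0.0 F [ 0.4 -0.6 -0. ]
shift in present axes [1.345 6.457 0.425] spin 6.651 | shift after spin [4.665 4.662 0.425]
```

```bash
python3 -m creep '[{"dx":0.19,"dy":0.92,"dz":0,"spin":0,"fingers":60},{"dx":0.19,"dy":0.92,"dz":0,"spin":0,"fingers":60},{"dx":0.19,"dy":0.92,"dz":0,"spin":0,"fingers":60},{"dx":0.19,"dy":0.92,"dz":0,"spin":0,"fingers":60},{"dx":0.19,"dy":0.92,"dz":0,"spin":0,"fingers":60},{"dx":0.19,"dy":0.92,"dz":0,"spin":0,"fingers":60},{"dx":0.2,"dy":0.92,"dz":0,"spin":0,"fingers":60}]' 6
python3 -m creep '[{"dx":0,"dy":0,"dz":0,"spin":1,"fingers":60},{"dx":0,"dy":0,"dz":0,"spin":1,"fingers":60},{"dx":0,"dy":0,"dz":0,"spin":1,"fingers":60},{"dx":0,"dy":0,"dz":0,"spin":1,"fingers":60},{"dx":0,"dy":0,"dz":0,"spin":1,"fingers":60},{"dx":0,"dy":0,"dz":0,"spin":1,"fingers":60},{"dx":0,"dy":0,"dz":0.3,"spin":0.65,"fingers":60},{"dx":0,"dy":0,"dz":0,"spin":0,"fingers":60}]' 6
python3 plan.py 625.2 -38.5 22 -0.55;python3 wv.py pics/w4.png
```

```text
clock: 11.75
ee_pos: [625.3, -39.1, 126.2]
orientation: [3.141, 0.048, 0.002]
contact_force: [0.4, 0.3, 0.4]
width: 59.9
gripper_force: 0.0
clock: 12.75
ee_pos: [624.7, -37.9, 113.0]
orientation: [3.024, -0.852, -0.0]
contact_force: [-0.4, -0.1, -0.2]
width: 60.1
gripper_force: 0.0
t 12.75 pos [624.7 -37.9 113. ] yaw -0.55 q6 2.0 w 60.1 g 0.0 F [-0.4 -0.1 -0.2]
shift in present axes [0.02  0.007 2.276] spin 0.005 | shift after spin [0.02  0.007 2.276]
```

View pics/w4.png

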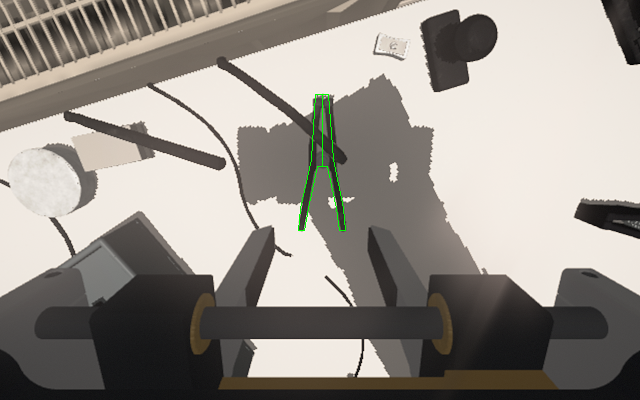

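The clip is centred (handle ends at (301,229) and (344,229)). A dark rod ending at (345,160) seems to pass over its jaws, and a second one ends at (222,165). I'll triangulate them to see whether they are raised.

Run:
```python
from fit import *
from station import eyes
w=eyes.get_image("wrist");t=eyes.get_image("top");s=eyes.get_image("side")
def tri(obs):
    A=np.zeros((3,3));b=np.zeros(3)
    for im,p in obs:
        d=ray(im,p);d/=np.linalg.norm(d);Q=np.eye(3)-np.outer(d,d);A+=Q;b+=Q@im["eye"]
    X=np.linalg.solve(A,b); return X.round(1),[(proj(im,X)-p).round(1) for im,p in obs],proj(s,X).round()
print(tri([(w,(222,165)),(t,(337.5,140.5))]))
print(tri([(w,(345,160)),(t,(353.5,147))]))
print(tri([(w,(222,60)),(t,(338.5,132))]), tri([(w,(68,115)),(t,(304,124))]))
for n,i,(x,y,X,Y),f in(("t",t,(290,110,400,185),3.6),("s",s,(215,140,305,240),4)):
    cv2.imwrite(f"pics/z_{n}.png",cv2.resize(i["color"][y:Y,x:X,::-1],None,fx=f,fy=f,interpolation=cv2.INTER_CUBIC))
a=[cv2.imread(f"pics/z_{n}.png") for n in "ts"]; H=max(u.shape[0] for u in a)
cv2.imwrite("pics/z.png",np.hstack([cv2.copyMakeBorder(u,0,H-u.shape[0],0,4,cv2.BORDER_CONSTANT) for u in a]))
```

```text
(array([697.3, -13.8, 101.2]), [array([0.2, 0.1]), array([-0., -0.])], array([256., 170.]))
(array([665.5, -74.3, 116.1]), [array([-5.1,  1.5]), array([0.8, 0.2])], array([267., 156.]))
(array([776.5, -27.5, -15.2]), [array([1.1, 0.9]), array([-0.1, -0.3])], array([237., 197.])) (array([805.9, 112.6,   1. ]), [array([1.7, 1.5]), array([ 0. , -0.4])], array([221., 220.]))
```

View pics/z.png

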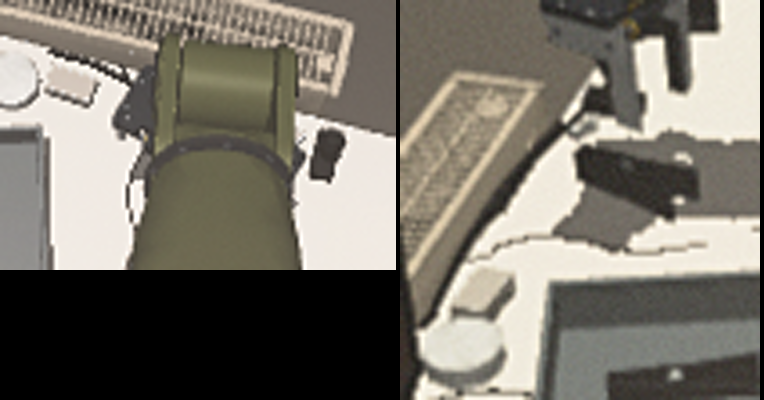

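The top half is blocked by the arm, but the side part shows dark rods rising from the desk's back edge towards the gripper. They look raised to about z = 100. I'll compute clearance with line planes and the wrist camera's position.

Run:
```python
from fit import *
from station import eyes, ctrl
w=eyes.get_image("wrist");t=eyes.get_image("top");s=eyes.get_image("side")
M=R.from_rotvec(ctrl.observe()["orientation"]).as_matrix(); T=ctrl.observe()["ee_pos"]
print("cam in tool",M.T@(w["eye"]-T))
def hit(im,p,im2,a,b):
    n=np.cross(ray(im2,a),ray(im2,b)); d=ray(im,p)
    X=im["eye"]+d*(n@(im2["eye"]-im["eye"]))/(n@d); return X
for nm,wl,tl in(("rod1",((68,115),(222,165)),((303.75,123.75),(337.5,140.5))),("rod2",((220,60),(345,160)),((338.75,131.25),(353.75,147.5)))):
    for p in wl:
        X=hit(w,p,t,*tl); Y=hit(w,p,s,(231,206),(261.7,167.3))
        print(nm,p,"top:",X.round(),"tool",(M.T@(X-T)).round(),"pix top",proj(t,X).round(1),"| side:",Y.round())
```

```text
cam in tool [  78.31954269   -0.26312705 -163.08376021]
rod1 (68, 115) top: [812. 119.  -7.] tool [  77. -231.  120.] pix top [302.5 123.1] | side: [806. 110.   5.]
rod1 (222, 165) top: [698. -14. 101.] tool [ 49. -59.  12.] pix top [337.4 140.5] | side: [698.  -9.  88.]
rod2 (220, 60) top: [776. -27.  -6.] tool [123. -88. 119.] pix top [338.5 131. ] | side: [781. -24. -24.]
rod2 (345, 160) top: [663. -77. 107.] tool [53. 13.  6.] pix top [354.7 148.5] | side: [663. -77. 102.]
```

The rods' free ends are real and raised: z ≈ 105, about 50 mm ahead of the tool axis. The gripper body reaches only 37 mm forward. So I'll pinch 47 mm behind the pivot and a bit higher, and if the clip is weak, pull it back before lifting.

```bash
python3 plan.py 620.9 -35.9 27 -0.55; python3 -m creep '[{"dx":-0.1,"dy":0.01,"dz":0.6,"spin":0,"fingers":60},{"dx":0,"dy":0,"dz":0.6,"spin":0,"fingers":60},{"dx":0,"dy":0,"dz":0.5,"spin":0,"fingers":55},{"dx":0,"dy":0,"dz":0.25,"spin":0,"fingers":50},{"dx":0,"dy":0,"dz":0.15,"spin":0,"fingers":50}]' 6; python3 plan.py 620.9 -35.9 27 -0.55
```

```text
t 13.1 pos [625.  -37.9 112.9] yaw -0.55 q6 2.0 w 59.7 g 0.0 F [ 1.2 -0.8  0.1]
shift in present axes [-0.114  0.011  2.147] spin 0.004 | shift after spin [-0.114  0.011  2.147]
clock: 13.72
ee_pos: [621.4, -36.2, 28.3]
orientation: [-3.024, 0.853, -0.0]
contact_force: [-0.5, 0.0, -0.5]
width: 49.7
gripper_force: 0.0
t 13.72 pos [621.4 -36.2  28.3] yaw -0.55 q6 2.0 w 49.7 g 0.0 F [-0.5  0.  -0.5]
shift in present axes [-0.014  0.001  0.031] spin 0.001 | shift after spin [-0.014  0.001  0.031]
```

```bash
python3 -m creep '[{"dx":0,"dy":0,"dz":0,"spin":0,"fingers":40},{"dx":0,"dy":0,"dz":0,"spin":0,"fingers":30},{"dx":0,"dy":0,"dz":0,"spin":0,"fingers":15},{"dx":0,"dy":0,"dz":0,"spin":0,"fingers":15}]' 6
python3 -m creep '[{"dx":0,"dy":0,"dz":0,"spin":0,"fingers":15},{"dx":0,"dy":0,"dz":0,"spin":0,"fingers":15}]' 7
```

```text
clock: 14.22
ee_pos: [621.4, -36.2, 28.9]
orientation: [-3.023, 0.853, -0.001]
contact_force: [0.3, -0.3, 2.9]
width: 21.0
gripper_force: 6.0
clock: 14.48
ee_pos: [621.4, -36.1, 28.9]
orientation: [-3.023, 0.853, -0.001]
contact_force: [-1.3, -0.0, 5.4]
width: 20.6
gripper_force: 7.0
```

Weak too. I'll grip it, lift slightly, pull back from under the rods, then raise it.

```bash
python3 -m creep '[{"dx":0,"dy":0,"dz":0,"spin":0,"fingers":10},{"dx":0,"dy":0,"dz":0,"spin":0,"fingers":10},{"dx":0,"dy":0,"dz":-0.25,"spin":0,"fingers":10},{"dx":-0.5,"dy":0,"dz":0,"spin":0,"fingers":10},{"dx":-0.8,"dy":0,"dz":0,"spin":0,"fingers":10},{"dx":-0.8,"dy":0,"dz":0,"spin":0,"fingers":10},{"dx":-0.3,"dy":0,"dz":0,"spin":0,"fingers":10},{"dx":0,"dy":0,"dz":0,"spin":0,"fingers":10}]' 20
python3 -m creep '[{"dx":0,"dy":0,"dz":-0.5,"spin":0,"fingers":10},{"dx":0,"dy":0,"dz":-0.9,"spin":0,"fingers":10},{"dx":0,"dy":0,"dz":-0.9,"spin":0,"fingers":10},{"dx":0,"dy":0,"dz":0,"spin":0,"fingers":10}]' 20
python3 plan.py 558 160 130 0.03
python3 - <<'E'
from fit import *
from station import eyes
t=eyes.get_image("top");s=eyes.get_image("side")
print("right",fit([t],(456,-275.3,.86)),fit([s],(456,-275.3,.86)))
y0=150;x0=240
b=cv2.resize(s["color"][110:260,180:380,::-1],None,fx=3.75,fy=3.75,interpolation=cv2.INTER_CUBIC)
cv2.imwrite("pics/s5.png",b)
E
```

```text
clock: 15.48
ee_pos: [539.7, 14.1, 38.9]
orientation: [-3.024, 0.852, -0.001]
contact_force: [-0.6, 0.2, -0.4]
width: 19.9
gripper_force: 19.9
clock: 15.98
ee_pos: [541.4, 13.4, 133.2]
orientation: [-3.022, 0.854, -0.008]
contact_force: [-0.4, -0.9, -1.4]
width: 20.3
gripper_force: 19.9
t 15.97 pos [541.4  13.4 133.2] yaw -0.55 q6 2.08 w 20.3 g 19.9 F [-0.4 -0.9 -1.4]
shift in present axes [-1.564 -3.339  0.08 ] spin -6.652 | shift after spin [ 0.523 -3.65   0.08 ]
right (array([ 455.44604995, -275.4712465 ,    0.8730751 ]), np.float64(11.821530757531383)) (array([ 457.68937164, -274.93338543,    0.87206791]), np.float64(126.53188950797356))
```

The firm clip is undisturbed (same fit to within 1 mm). Carrying the second weak clip to the other half of the box.

```bash
python3 -m creep '[{"dx":0,"dy":0,"dz":0,"spin":-1,"fingers":10},{"dx":0,"dy":0,"dz":0,"spin":-1,"fingers":10},{"dx":0,"dy":0,"dz":0,"spin":-1,"fingers":10},{"dx":0,"dy":0,"dz":0,"spin":-1,"fingers":10},{"dx":0,"dy":0,"dz":0,"spin":-1,"fingers":10},{"dx":0,"dy":0,"dz":0,"spin":-1,"fingers":10},{"dx":0,"dy":0,"dz":0,"spin":-0.65,"fingers":10}]' 20
python3 -m creep '[{"dx":0.13,"dy":-0.91,"dz":0,"spin":0,"fingers":10},{"dx":0.13,"dy":-0.91,"dz":0,"spin":0,"fingers":10},{"dx":0.13,"dy":-0.91,"dz":0,"spin":0,"fingers":10},{"dx":0.13,"dy":-0.91,"dz":0,"spin":0,"fingers":10},{"dx":0,"dy":0,"dz":0,"spin":0,"fingers":10}]' 20
python3 plan.py 558 159 37 0.03; python3 wv.py pics/w6.png
```

```text
clock: 16.95
ee_pos: [539.1, 13.8, 128.9]
orientation: [-3.141, -0.051, 0.004]
contact_force: [-0.6, -0.4, -1.4]
width: 20.0
gripper_force: 19.9
clock: 17.58
ee_pos: [555.4, 161.8, 128.7]
orientation: [3.141, 0.052, -0.004]
contact_force: [-0.4, -0.7, -0.8]
width: 20.1
gripper_force: 19.9
t 17.57 pos [555.4 161.8 128.7] yaw 0.033 q6 1.76 w 20.1 g 19.9 F [-0.4 -0.7 -0.8]
shift in present axes [0.067 0.071 2.293] spin 0.033 | shift after spin [0.067 0.071 2.293]
```

View pics/w6.png

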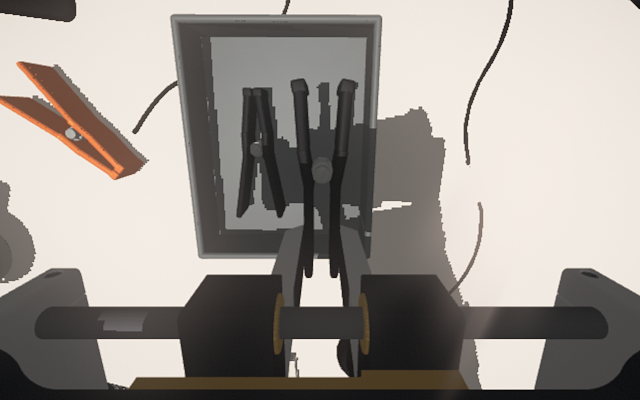

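The first clip lies in the box ((262,150) in the picture). The second hangs over the free right half with room to go down.

```bash
python3 -m creep '[{"dx":0.07,"dy":0.04,"dz":0.7,"spin":0,"fingers":10},{"dx":0,"dy":0,"dz":0.7,"spin":0,"fingers":10},{"dx":0,"dy":0,"dz":0.6,"spin":0,"fingers":10},{"dx":0,"dy":0,"dz":0.25,"spin":0,"fingers":10},{"dx":0,"dy":0,"dz":0,"spin":0,"fingers":10}]' 20
python3 -m creep '[{"dx":0,"dy":0,"dz":0,"spin":0,"fingers":28},{"dx":0,"dy":0,"dz":0,"spin":0,"fingers":36},{"dx":0,"dy":0,"dz":0,"spin":0,"fingers":41},{"dx":0,"dy":0,"dz":0,"spin":0,"fingers":41},{"dx":0,"dy":0,"dz":-0.4,"spin":0,"fingers":41},{"dx":0,"dy":0,"dz":-0.8,"spin":0,"fingers":41},{"dx":0,"dy":0,"dz":-1,"spin":0,"fingers":41},{"dx":0,"dy":0,"dz":-1,"spin":0,"fingers":41}]' 6
python3 - <<'E'
from fit import *
from station import eyes
t=eyes.get_image("top");s=eyes.get_image("side");w=eyes.get_image("wrist")
print("right",fit([t],(456,-275.3,.86)))
def dark(im,c):
    a=cv2.cvtColor(im["color"],cv2.COLOR_RGB2GRAY); cs=np.array([proj(im,(x,y,20)) for x,y in c]).round().astype(int)
    m=np.zeros_like(a); cv2.fillConvexPoly(m,cs,1); return np.mean(a[m>0]<55).round(3)
# dark share at former clip spots (side), and in each half of the box (wrist)
for n,(x,y) in dict(far=(661,-60),near=(480,-92),right=(456,-275)).items(): print(n,dark(s,[(x-30,y-20),(x+30,y-20),(x+30,y+20),(x-30,y+20)]))
for y in (160,218): print("box half",y,dark(w,[(545,y-20),(655,y-20),(655,y+20),(545,y+20)]))
E
```

```text
clock: 18.25
ee_pos: [558.5, 158.0, 40.0]
orientation: [3.141, 0.047, -0.002]
contact_force: [-0.0, -0.4, -0.5]
width: 19.9
gripper_force: 19.9
clock: 19.25
ee_pos: [558.6, 158.7, 171.0]
orientation: [-3.141, -0.048, -0.001]
contact_force: [0.3, 0.6, -0.0]
width: 41.0
gripper_force: 0.0
right (array([ 455.43578809, -275.46523458,    0.87320883]), np.float64(12.193906430910403))
far 0.0
near 0.0
right 0.083
box half 160 0.248
box half 218 0.359
```

A last numeric check that the second clip stayed in the box and isn't hanging on the fingers.

Run:
```python
from fit import *
from station import eyes
import fit as F
w=eyes.get_image("wrist"); s=eyes.get_image("side")
for im in(w,s):  # box floor stretched to white
    g=cv2.cvtColor(im["color"],cv2.COLOR_RGB2GRAY).astype(float); im["color"]=np.repeat(np.clip((g-15)*3+30,0,255).astype(np.uint8)[...,None],3,2)
    im["eye"]=im["eye"]-[0,0,4]
for p in((605,159,.03),(605,218,.03)): print(fit([w],p,60))
a=np.array([[w["color"][int(q[1]),int(q[0]),0] for y in range(268,110,-4) for q in [np.clip(proj(w,(x,y,20)),0,[639,399])]] for x in range(700,495,-8)])
for r in a: print("".join("#" if v<105 else "+" if v<170 else "." for v in r))
```

```text
(array([6.06268369e+02, 1.59344674e+02, 7.08033277e-03]), np.float64(93.46148158453843))
(array([6.01627578e+02, 2.17525084e+02, 5.21783559e-03]), np.float64(75.23960939421876))
........................................
........................................
........................................
........................................
........................................
........................................
.............+..........................
..........+++.+..........+++............
...........++.+..........++..+..........
...........+++++..........+.++..+.......
..........+++.+#.........#+.+#......+...
..........++..##.....+...#...#+.....+...
.........++...##+.......+#...##.....+...
..........+...##+.......+#...##.+...++..
.........+++...##..+..+.+#++++#++...++..
.........+++...##+++.+++##++++#++++++++.
.........++....###.++++.#++++++#+++.+++.
........++++...+##.+++++#++++++#+++.+++.
........+++.....##+....+#+++++++#+...++.
........++.......##....#+.......#++..++.
........+........+.....+.....+..#++.....
....................................+...
....................................+...
...............+...++.....+...+++++++#..
..................++...........+....+++.
..................+..........+.+.....++.
```

Both clips lie in the box side by side, fitted at y ≈ 159 and 218, with the jaws ahead. The gripper is clear, so I'm handing in.

```bash
python3 -c "
from station import finish_job
print(finish_job())"
```

```text
the job is handed in; nothing more can be done
None
```

I handed the job in at about 19.5 s of the 61 s allowed: both weak clips are in the grey reject box, the firm one is where it lay on the desk to within about 1 mm, and the arm never went near the mug or orange clip or made contact on its passes by the stapler and hole punch.

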